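# Hold a heatsink down on the sprung probe

### The arm

A 6-joint arm with a two-finger parallel gripper is mounted at the origin on a cart in front of the work surface, level with it; the furniture and walls round the work are solid. World frame = base frame: x ahead of the robot, y to its left, z up, the work surface at z = 0. Lengths are in m, angles in rad, forces in N, time in s.
With the tool pointing down it reaches from about 0.425 to 0.95 m from the base axis. Payload 3.5 kg.
Tool frame: the origin (TCP) lies at the very end of the fingers, on their centre line; the grasp point (between the pads) lies 19 mm behind it (tcp_to_grasp is the distance from the TCP to the grasp point, in m); z points along the fingers, y is the direction in which the jaws open and shut (so a half turn about z gives the same grasp; the last joint's range is limited). The gripper opens to 85 mm and grips with 20 to 120 N. Pads are 22 mm wide; open, the fingers measure 114 mm over their backs; the gripper's body (76 mm by 85 mm) begins 54 mm behind the grasp point. The pads swing forward as they close: fully open they stand 13 mm farther back than shut.
Start: joints at [0.962, 0.286, 1.577, -0, 1.279, -0.15], TCP at [0.299, 0.605, 0.231] pointing down, gripper open.
Joint ranges: [-2.77, 2.77], [-0.9, 2.22], [0.21, 2.48], [-1.53, 4.67], [0.24, 2.81], [-2.84, 2.84]. Speed limits (rad/s): [2.79, 2.79, 3.14, 3.14, 3.14, 3.14].

### API

Orientations are given as a unit quaternion [x, y, z, w].
In Python, from plant import * gives the robot as it stands. The module is installed in compiled form; this text tells all that it offers.
- The arm moves only by the tool arm_command, never from a script. Its argument "steps" is a list of rows, each a list of 3 entries, a list of its own where there are three numbers: the turn, a rotation vector about the tool's x, y, z in rad, then the shift along the tool's x, y, z in m, then the gripper command: -1 is shut, 1 is fully open, values between are in proportion. A call has 1 to 12 rows; each row is the pose to reach, as a shift and turn from the pose measured when the call began, along the tool's axes at that moment; what a row does not reach only later rows make up. A row lasts 1/8 s, in which the tool goes at most 62.5 mm and 10.7 degrees, less where a joint would pass 70% of its speed; a pose out of reach is approached as far as the arm can. A call with a gripper value outside its range is refused whole. The fingers move at their own pace and stop on an object; "force" is the grip in N (left out, the last holds). Time passes only in rows, so rows that repeat a pose let the fingers close. It gives the time, the measured TCP pose, the force and the opening at its end, in the units of the state.
- get_state(): the state, without advancing time (a new reading comes with each control period).
- read_camera(name): name is "scene" or "top" or "wrist"; returns a dict with "frame" (400x640x3 uint8, red, green, blue), "vfov" (degrees; the focal length in pixels is half the picture's height over the tangent of half this angle, whatever the lens; pixels are square), "cx", "cy" (the principal point, pixels), "position" and "rotation" of the camera in the world; the wrist camera has in their place "mount" (4x4, takes a point from camera to tool coordinates, whose origin is the TCP and whose axes are the flange's). Camera axes: x right, y up, looking along -z (the intrinsics and any distortion apply to the point x, -y, -z); pixel columns grow to the right and rows downward; lengths in m; the calibration is good to about 2 mm. A picture is of the moment at which its call begins: read the wrist's pose just before it. There is no depth.
- sign_off(): hands the job in, once; it reports no verdict.
The state is a dict: "time": time; "qpos": joint angles; "dq": joint speeds; "joint_efforts": joint torques, N m; "eef_pos": TCP position; "tcp_rot": TCP orientation; "contact_force": force on the tool from outside, world axes, zero at the start; "wrist_torque": the same for the moment, N m; "opening": opening from 0.0 (shut) to 1.0 (fully open).
Only numpy, scipy, OpenCV 4.12 (cv2) and the standard library are available. Lean on these libraries where they do the work, as an engineer would, in place of code of your own. Each camera call takes 0.05 s, during which the arm holds its last target.

### The job

Pick up the finned heatsink, bring it upright (fins up) between the guide rails of the blue probe station, not the red one, and press it squarely down against the sprung plunger until its flat base meets the stop pads, firmly but without ramming it. Finish while still gripping it and pressing it on the stops: do not let go, the probe is read while you hold. Leave the red station's plunger and the spool, tin and adapter alone.

Things in the scene. Friction and masses are not known exactly. Their poses are not given: they have to be found in the camera images.
- heatsink_center (a point): centre (half-way up, 11.5 mm above its underside) of the loose silver finned heatsink, the only one: 36 mm (x) by 50 mm (y) by 23 mm high, 5 mm base plate with eight 2 mm upright fins on it; fins run along x, outer faces of the outermost fins 48 mm apart in y. About 0.09 kg. Starts flat on the bench, fins up, z up.
- heatsink: the same heatsink; origin at the centre of its underside, same axes. Grip it by its y sides; a half turn makes no difference. It sits in a station with its x along the station's x: 36 mm part in the 42 mm gap
- blue_stop: four square dark steel stop pads (8 mm square, centres at x +-13, y +-17 mm) on the blue probe station. Origin: on the station's vertical centre line, level with the pad tops, 45 mm above the bench; z up, axes as the station's
- blue_station: blue probe station, bolted down; origin centre of underside, z up. Blue base 92 x 80 x 12 mm high, grey pedestal 50 (x) x 44 (y) mm, top 40 mm up. Two blue guide rails, 32 mm long along y, inner faces at x = +-21 mm, upright to 53 mm over the bench, then flaring out to 62 mm up (57 mm apart, 64 mm outside). The y sides are open: fingers on the heatsink's y sides pass beside the pedestal
- blue_plunger (a joint): travel of the blue station's sprung plunger, in m: 0 = fully out, grows as it is pressed down; 0.010 = its top level with the stop pads (so it reads about 0.010 when a flat part rests on the pads). Spring: about 3 N at 0, 8 N at 0.010; it springs back when let go.
- blue_plunger_top (a point): centre of the top of the blue station's brass plunger, 10 mm across, on the station's centre line, 10 mm above the pad tops when out
- red_stop: four square dark steel stop pads (8 mm square, centres at x +-13, y +-17 mm) on the red probe station. Origin: on the station's vertical centre line, level with the pad tops, 45 mm above the bench; z up, axes as the station's
- red_station: red probe station, bolted down; origin centre of underside, z up. Red base 92 x 80 x 12 mm high, grey pedestal 50 (x) x 44 (y) mm, top 40 mm up. Two red guide rails, 32 mm long along y, inner faces at x = +-21 mm, upright to 53 mm over the bench, then flaring out to 62 mm up (57 mm apart, 64 mm outside). The y sides are open: fingers on the heatsink's y sides pass beside the pedestal
- red_plunger (a joint): travel of the red station's sprung plunger, in m: 0 = fully out, grows as it is pressed down; 0.010 = its top level with the stop pads (so it reads about 0.010 when a flat part rests on the pads). Spring: about 3 N at 0, 8 N at 0.010; it springs back when let go.
- spool_center (a point): centre (15.5 mm up) of a loose white solder spool, 44 mm across, 31 mm high; bystander
- tin_center (a point): centre (9 mm up) of a loose small round tin, 39 mm across, 18 mm high; bystander
- adapter_center (a point): centre (7 mm up) of a loose silver coaxial adapter, 34 x 14 x 14 mm; bystander
Mind the look-alikes: they are no part of the job. What is shaped like the heatsink but purple is not meant.

How it is judged:
By the outcome, as a careful person would: the job done as asked, in the order asked, and still so for the second after the job is handed in, while the arm keeps its last pose, push and grip.
It also fails if it takes over 42 s, if anything falls off the work surface, if the arm or the gripper's body presses on something with over 40 N, if the wrist force passes 120 N, or if a joint passes its speed limit or range.

## Working session

There is one attempt and no reset: what is moved stays moved. The work goes in short steps, Python scripts to look and compute and a tool call to move; the robot and the scene stay as the last step left them, time stands still between calls to the robot, and variables do not carry over. Pictures are saved under pics/ and viewed, and the job is handed in when it is done.

Besides the shell and the picture viewer there is one more tool, called by a JSON object that holds its "op" and its "data". arm_command: Moves the arm, as the interface text tells. Its arguments: {"type":"object","properties":{"steps":{"type":"array"},"force":{"type":"number"}},"required":["steps"]}

```bash
mkdir -p pics
python3 - <<'E'
from plant import *
import cv2,numpy as np
s=get_state();print({k:np.round(v,4).tolist() for k,v in s.items()})
for n in ["scene","top","wrist"]:
    c=read_camera(n);cv2.imwrite(f"pics/{n}0.png",c["frame"][:,:,::-1])
    print(n,{k:(np.round(v,5).tolist() if not isinstance(v,str) else v) for k,v in c.items() if k!="frame"})
E
```

```text
{'time': 0.0, 'qpos': [0.962, 0.2872, 1.5782, -0.0, 1.2786, -0.15], 'dq': [0.0007, -0.0004, -0.0004, -0.001, -0.0004, 0.0021], 'joint_efforts': [0.0003, -40.5972, -29.2633, -0.0001, 0.0056, 0.0], 'eef_pos': [0.2985, 0.6047, 0.2299], 'tcp_rot': [0.2274, 0.9738, -0.0011, -0.0004], 'contact_force': [0.5529, -0.9351, 0.482], 'wrist_torque': [-0.0257, 0.0223, 0.0151], 'opening': 1.0011}
scene {'vfov': 53.08263, 'cx': 316.94198, 'cy': 201.78387, 'position': [-0.14139, -0.7018, 0.55619], 'rotation': [0.48291, -0.17878, -0.31258, 0.7982]}
top {'vfov': 48.17589, 'cx': 323.73283, 'cy': 201.26253, 'position': [0.34278, 0.0112, 1.25932], 'rotation': [-0.03578, 0.0466, 0.70953, -0.70222]}
wrist {'vfov': 60.25847, 'cx': 317.95024, 'cy': 201.50229, 'mount': [[-0.00044, 0.95261, 0.30419, 0.07736], [1.0, 0.00018, 0.00087, 8e-05], [0.00077, 0.30419, -0.95261, -0.14191], [0.0, 0.0, 0.0, 1.0]]}
```

View pics/scene0.png

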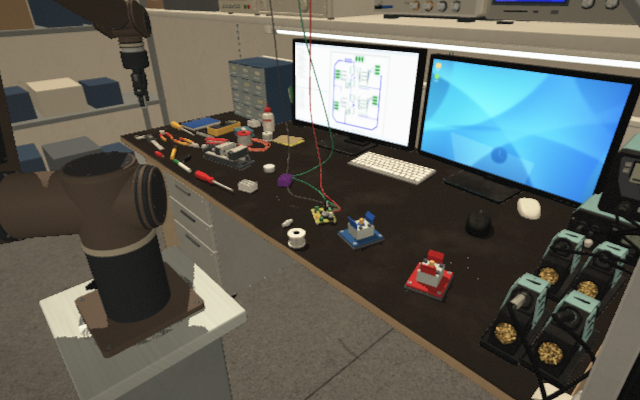

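View pics/top0.png

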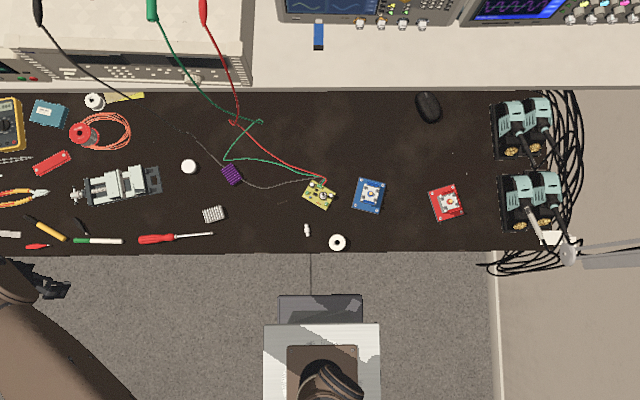

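View pics/wrist0.png

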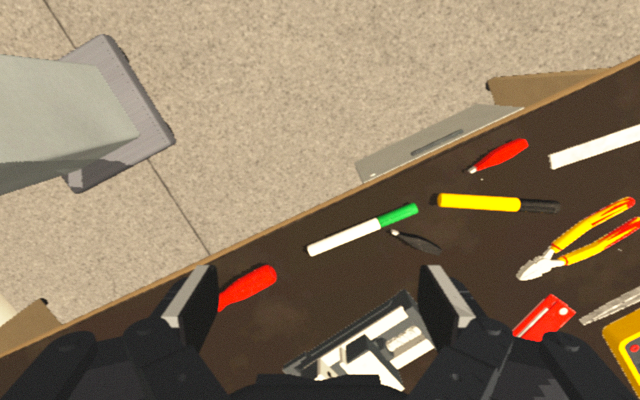

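Candidates for the heatsink, by top-view pixel:
- Silver finned block at (213,214), which is (248,186) in the scene view.
- Purple finned look-alike at (232,176), which is (286,180) in the scene view.
- Grey vise at (120,185), and the PCB at (319,192).

I choose the silver one. The blue station is at top (368,195) and the red one at (446,203). Next I check the choice in a close crop and measure from two views.

```bash
cat > h.py <<'E'
import numpy as np,cv2
from scipy.spatial.transform import Rotation as R
def cam(c,s=None):
    f=200/np.tan(np.radians(c["vfov"]/2))
    if "mount" in c:
        M=np.array(c["mount"]);Rt=R.from_quat(s["tcp_rot"]).as_matrix()
        return f,c["cx"],c["cy"],np.array(s["eef_pos"])+Rt@M[:3,3],Rt@M[:3,:3]
    r=np.array(c["rotation"]); Rm=R.from_quat(r).as_matrix() if r.shape==(4,) else r
    return f,c["cx"],c["cy"],np.array(c["position"]),Rm
def ray(k,u,v):
    f,cx,cy,p,Rm=k
    d=Rm@np.array([(u-cx)/f,-(v-cy)/f,-1]);return p,d/np.linalg.norm(d)
def onz(k,u,v,z):
    p,d=ray(k,u,v);return p+d*(z-p[2])/d[2]
def proj(k,X):
    f,cx,cy,p,Rm=k
    q=Rm.T@(np.array(X)-p);return np.array([cx+f*q[0]/-q[2],cy-f*q[1]/-q[2]])
def tri(rs):
    A=sum(np.eye(3)-np.outer(d,d) for p,d in rs);b=sum((np.eye(3)-np.outer(d,d))@p for p,d in rs)
    return np.linalg.solve(A,b)
E
python3 - <<'E'
from h import *
import cv2
t=cv2.imread("pics/top0.png");s=cv2.imread("pics/scene0.png")
a=cv2.resize(t[150:250,170:270],(400,400),interpolation=cv2.INTER_CUBIC)
b=cv2.resize(s[155:215,220:310],(400,267),interpolation=cv2.INTER_CUBIC);b=cv2.copyMakeBorder(b,0,133,0,0,0)
cv2.imwrite("pics/crop.png",np.hstack([a,b]))
T=(200/np.tan(np.radians(48.17589/2)),323.73283,201.26253,np.array([.34278,.0112,1.25932]),R.from_quat([-0.03578,0.0466,0.70953,-0.70222]).as_matrix())
S=(200/np.tan(np.radians(53.08263/2)),316.94198,201.78387,np.array([-.14139,-.7018,.55619]),R.from_quat([0.48291,-0.17878,-0.31258,0.7982]).as_matrix())
for n,a,b in [("hs",(213,214),(248,186)),("blue",(368,195),(361,233)),("red",(446,203),(430,278)),("purple",(232,176),(286,180))]:
    print(n,onz(T,*a,.02),tri([ray(T,*a),ray(S,*b)]))
E
```

```text
hs [0.45520433 0.29855529 0.02      ] [0.45777728 0.30058819 0.00727836]
blue [ 0.50428336 -0.13269023  0.02      ] [ 0.5072853 -0.1354143  0.0096951]
red [ 0.47966946 -0.35087982  0.02      ] [ 0.48219934 -0.35564849  0.00905563]
purple [0.56145949 0.24742039 0.02      ] [0.56626381 0.24693911 0.01064957]
```

View pics/crop.png

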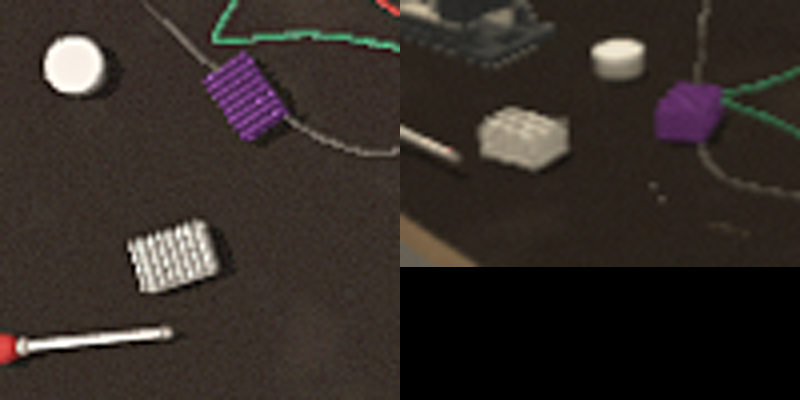

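The crop confirms it. The silver block is the heatsink, and the purple one with wires to its upper right is the look-alike. I get its yaw from the mask and plan a close look.

```bash
cat >> h.py <<'E'
def pose_R(yaw):  # tool y along (cos yaw, sin yaw), tool z down
    y=np.array([np.cos(yaw),np.sin(yaw),0]);z=np.array([0,0,-1.]);return np.array([np.cross(y,z),y,z]).T
def delta(s,p,yaw):
    R0=R.from_quat(s["tcp_rot"]).as_matrix()
    t=R.from_matrix(R0.T@pose_R(yaw)).as_rotvec(); d=R0.T@(np.array(p)-s["eef_pos"])
    print("turn",np.round(t,4).tolist(),"shift",np.round(d,4).tolist(),"rows>=",max(np.linalg.norm(d)/.0625,np.degrees(np.linalg.norm(t))/10.7))
E
python3 - <<'E'
from plant import *
from h import *
c=read_camera("top");k=cam(c);f=cv2.cvtColor(c["frame"],cv2.COLOR_RGB2HSV)
sub=c["frame"][195:235,190:240].astype(int)
m=((sub.min(2)>90)).astype(np.uint8);m=cv2.morphologyEx(m,cv2.MORPH_CLOSE,np.ones((3,3)))
n,l,st,_=cv2.connectedComponentsWithStats(m);print(st)
i=1+np.argmax(st[1:,4]);pts=np.argwhere(l==i)[:,::-1].astype(np.float32)+[190,195]
W=np.array([onz(k,u,v,.023)[:2] for u,v in pts],np.float32)
r=cv2.minAreaRect(W*1000);print(r);b=cv2.boxPoints(r)
e=[b[1]-b[0],b[2]-b[1]];L=max(e,key=np.linalg.norm);print(np.degrees(np.arctan2(L[1],L[0])))
yaw=np.arctan2(L[1],L[0])%np.pi
s=get_state();print(yaw,s["time"])
delta(s,[r[0][0]/1000,r[0][1]/1000,.14],yaw)
E
```

```text
[[   0    0   50   40 1667]
 [  12   10   22   18  280]
 [   0   37   23    3   53]]
((455.6572570800781, 298.33636474609375), (39.6074333190918, 54.52955627441406), 16.332918167114258)
-73.66707
1.8558598 0.2
turn [-0.0014, -0.0008, -0.7438] shift [-0.2765, -0.2052, 0.0907] rows>= 5.697011990916414
```

{"op": "arm_command", "data": {"steps": [[[0,0,-0.744],[-0.276,-0.205,0.09],1],[[0,0,-0.744],[-0.276,-0.205,0.09],1],[[0,0,-0.744],[-0.276,-0.205,0.09],1],[[0,0,-0.744],[-0.276,-0.205,0.09],1],[[0,0,-0.744],[-0.276,-0.205,0.09],1],[[0,0,-0.744],[-0.276,-0.205,0.09],1],[[0,0,-0.744],[-0.276,-0.205,0.09],1],[[0,0,-0.744],[-0.276,-0.205,0.09],1]]}}

```text
time: 1.2
eef_pos: [0.4553, 0.2989, 0.1408]
tcp_rot: [-0.142, 0.99, -0.0, -0.0]
contact_force: [-0.0, 0.2, -0.2]
opening: 1.004
```

Run:
```python
from plant import *
from h import *
s=get_state();c=read_camera("wrist");cv2.imwrite("pics/w1.png",c["frame"][:,:,::-1])
import pickle;pickle.dump((s,c),open("w1.pkl","wb"))
print(s["time"],s["eef_pos"],s["tcp_rot"],s["qpos"],s["contact_force"])
```

```text
1.2 [0.4552758  0.29894683 0.14084282] [-1.41845372e-01  9.89888645e-01 -3.40295057e-04 -4.94764848e-04] [ 3.94879849e-01  9.53007586e-02  1.97265119e+00 -4.68160635e-04
  1.07476896e+00 -1.46034426e+00] [-0.03439556  0.2109343  -0.21397893]
```

View pics/w1.png

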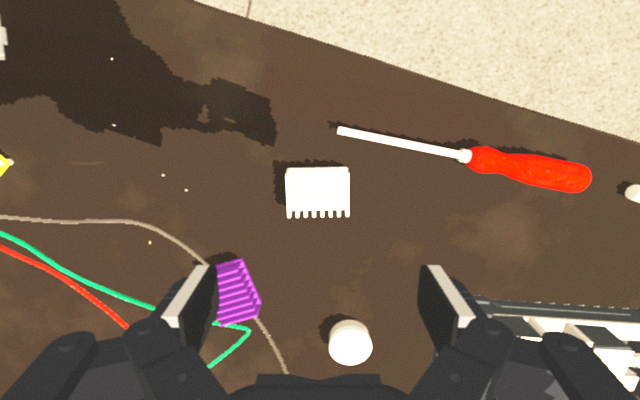

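The wrist view shows the heatsink centred near (318,192) with fin tips along the bottom edge. The purple look-alike is at (240,292) and the tin at (350,343). I zoom in, then take a second wrist position for stereo.

{"op": "arm_command", "data": {"steps": [[[0,0,0],[-0.05,0.025,0],1],[[0,0,0],[-0.05,0.025,0],1],[[0,0,0],[-0.05,0.025,0],1]]}}

```text
time: 1.62
eef_pos: [0.4953, 0.3387, 0.1411]
tcp_rot: [-0.144, 0.99, -0.0, -0.0]
contact_force: [-0.8, 0.3, -0.9]
opening: 0.999
```

Run:
```python
from plant import *
from h import *
import pickle
s=get_state();c=read_camera("wrist");pickle.dump((s,c),open("w2.pkl","wb"))
s1,c1=pickle.load(open("w1.pkl","rb"))
k1=cam(c1,s1);k2=cam(c,s)
p1=proj(k1,[.456,.298,.02]);p2=proj(k2,[.456,.298,.02]);print(p1,p2)
o=[]
for cc,p in((c1,p1),(c,p2)):
    u,v=int(p[0])-50,int(p[1])-45
    g=cc["frame"][v:v+90,u:u+100,::-1];print(u,v)
    g=np.clip((g.astype(float)/255)**2.5*255,0,255).astype(np.uint8)
    o.append(cv2.resize(g,(400,360),interpolation=cv2.INTER_CUBIC))
cv2.imwrite("pics/w12.png",np.hstack(o))
```

```text
[317.23866564 194.6130245 ] [281.68235904 131.1353374 ]
267 149
231 86
```

View pics/w12.png

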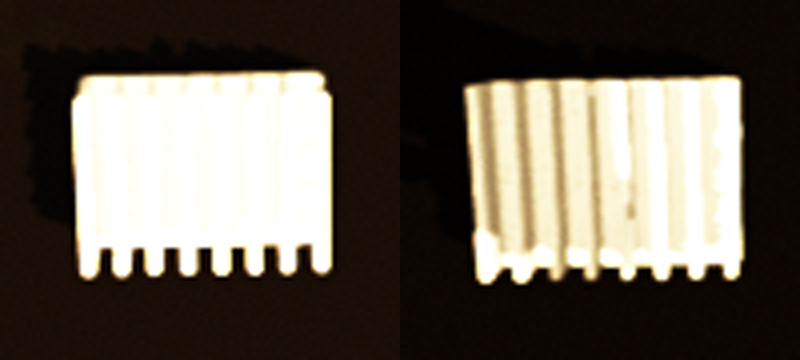

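Run:
```python
from h import *
import pickle
s1,c1=pickle.load(open("w1.pkl","rb"));s2,c2=pickle.load(open("w2.pkl","rb"))
k1=cam(c1,s1);k2=cam(c2,s2)
P={}
for n,a,b in [("nearL",(73,96),(466,86)),("nearR",(331,93),(741,78)),("farL",(88,277),(487,283)),("farR",(322,274),(732,279))]:
    u1=(267+(a[0]+.5)/4-.5,149+(a[1]+.5)/4-.5);u2=(231+(b[0]-400+.5)/4-.5,86+(b[1]+.5)/4-.5)
    X=tri([ray(k1,*u1),ray(k2,*u2)]);A=onz(k1,*u1,.023);B=onz(k2,*u2,.023);P[n]=(A,B);print(n,np.round(X,4),np.round(A,4),np.round(B,4))
for i in(0,1):
    c=sum(P[n][i] for n in P)/4
    v=(P["nearL"][i]-P["nearR"][i]+P["farL"][i]-P["farR"][i])
    w=(P["nearL"][i]-P["farL"][i]+P["nearR"][i]-P["farR"][i])/2
    print(c,np.linalg.norm(v)/2,np.linalg.norm(w),np.degrees(np.arctan2(v[1],v[0])),np.degrees(np.arctan2(w[1],w[0])))
```

```text
nearL [0.4466 0.2687 0.0173] [0.4452 0.2689 0.023 ] [0.4461 0.2697 0.023 ]
nearR [0.4309 0.3171 0.0206] [0.4307 0.3164 0.023 ] [0.4305 0.3173 0.023 ]
farL [0.4807 0.2813 0.0216] [0.4803 0.2811 0.023 ] [0.4802 0.2816 0.023 ]
farR [0.4662 0.326  0.0237] [0.4665 0.3261 0.023 ] [0.4663 0.3261 0.023 ]
[0.45566461 0.29812043 0.023     ] 0.04833785807545079 0.03713202134886013 -72.98232258664298 -162.82780160390894
[0.45577009 0.29868336 0.023     ] 0.04834413698517363 0.036465191755595386 -72.23402779923089 -163.55000000984512
```

The silver heatsink's top centre is (0.4557, 0.2984). The stereo heights of 17 to 24 mm fit the stated 23 mm, and the y-axis yaw is about 107°.

Run:
```python
from plant import *
from h import *
s=get_state()
for z in(.06,.002): delta(s,[.4557,.2984,z],np.radians(107))
```

```text
turn [-0.0006, -0.0007, -0.0092] shift [0.0491, -0.027, 0.0813] rows>= 1.5800636911086874
turn [-0.0006, -0.0007, -0.0092] shift [0.0491, -0.027, 0.1393] rows>= 2.402236596066724
```

{"op": "arm_command", "data": {"steps": [[[0,0,-0.009],[0.049,-0.027,0.04],1],[[0,0,-0.009],[0.049,-0.027,0.08],1],[[0,0,-0.009],[0.049,-0.027,0.08],1],[[0,0,-0.009],[0.049,-0.027,0.11],1],[[0,0,-0.009],[0.049,-0.027,0.13],1],[[0,0,-0.009],[0.049,-0.027,0.138],1],[[0,0,-0.009],[0.049,-0.027,0.138],1]]}}

```text
time: 2.55
eef_pos: [0.4568, 0.299, 0.0046]
tcp_rot: [-0.148, 0.989, -0.0, 0.001]
contact_force: [0.2, 0.2, -0.2]
opening: 0.999
```

Run:
```python
from plant import *
from h import *
s=get_state();c=read_camera("wrist");cv2.imwrite("pics/w3.png",c["frame"][:,:,::-1]);print(s["eef_pos"],s["contact_force"])
```

```text
[0.45680901 0.29898207 0.00459392] [ 0.15934792  0.23255957 -0.21647654]
```

View pics/w3.png

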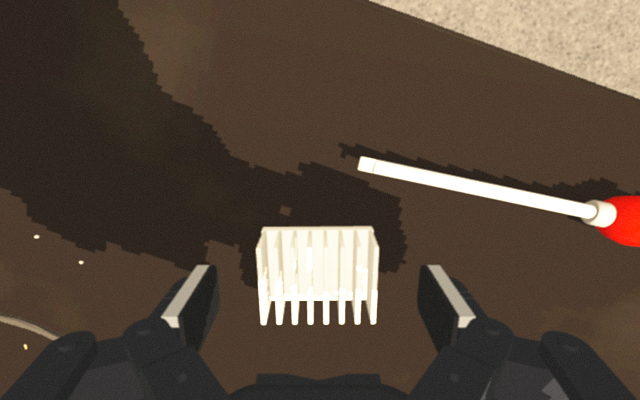

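The heatsink sits between the fingers, centred at about (318,275). Now I close.

{"op": "arm_command", "data": {"steps": [[[0,0,0],[0,0,0.001],0.2],[[0,0,0],[0,0,0.001],-1],[[0,0,0],[0,0,0.001],-1],[[0,0,0],[0,0,0.001],-1],[[0,0,0],[0,0,0.001],-1],[[0,0,0],[0,0,0.001],-1],[[0,0,0],[0,0,0.001],-1]], "force": 80}}

```text
time: 3.48
eef_pos: [0.4583, 0.2996, 0.0053]
tcp_rot: [-0.148, 0.989, 0.0, 0.002]
contact_force: [-0.5, 0.6, 6.4]
opening: 0.552
```

Run:
```python
from plant import *
from h import *
s=get_state();c=read_camera("wrist");cv2.imwrite("pics/w4.png",c["frame"][:,:,::-1]);print(s["eef_pos"],s["contact_force"],s["opening"])
```

```text
[0.45827576 0.29955256 0.0052705 ] [-0.53683001  0.56617467  6.43610348] 0.5524289364765999
```

View pics/w4.png

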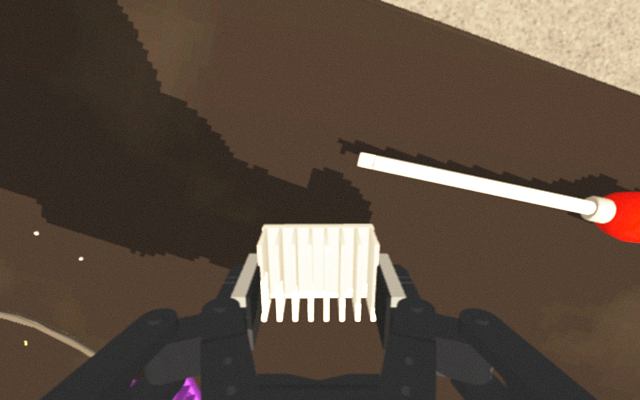

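The opening of 0.55 × 85 is 47 mm, so the pads are on the outer fins. Now I lift, and crop the stations from the first top and scene pictures.

{"op": "arm_command", "data": {"steps": [[[0,0,0],[0,0,-0.03],-1],[[0,0,0],[0,0,-0.08],-1],[[0,0,0],[0,0,-0.14],-1],[[0,0,0],[0,0,-0.19],-1],[[0,0,0],[0,0,-0.19],-1]]}}

```text
time: 4.15
eef_pos: [0.4599, 0.3004, 0.2005]
tcp_rot: [-0.148, 0.989, 0.002, 0.007]
contact_force: [0.4, -0.2, -1.9]
opening: 0.545
```

Run:
```python
from plant import *
from h import *
s=get_state();c=read_camera("wrist");print(s["eef_pos"],s["contact_force"],s["opening"],s["time"])
t=cv2.imread("pics/top0.png")[160:230,330:400];a=cv2.resize(t,(400,400),interpolation=cv2.INTER_CUBIC)
b=cv2.resize(c["frame"][200:400,220:420,::-1],(400,400))
cv2.imwrite("pics/c2.png",np.hstack([a,b]))
delta(s,[.585,-.134,.22],np.radians(90))
```

```text
[0.45988901 0.30041082 0.20050315] [ 0.38786198 -0.20300864 -1.94899711] 0.5448409041723855 4.15
turn [0.0031, 0.0142, 0.2968] shift [0.0071, -0.452, -0.02] rows>= 7.2398125327218565
```

View pics/c2.png

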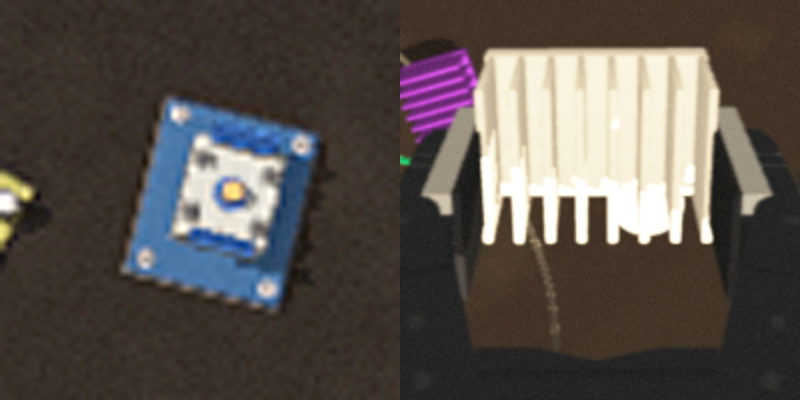

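The grip is unchanged after the lift: the heatsink is at the same pixels, (260-379, 225-321). The blue station's x-axis is turned about -14° in the top view. I plan a look at the station with its image above the held part.

Run:
```python
from plant import *
from h import *
s=get_state();import pickle
c=pickle.load(open("w1.pkl","rb"))[1]
yaw=np.radians(76)
for off in (.06,.08,.1):
    p=np.array([.505,-.134,.2])-off*pose_R(yaw)[:,0]
    k=cam(c,{"eef_pos":p,"tcp_rot":R.from_matrix(pose_R(yaw)).as_quat()})
    print(off,p,proj(k,[.505,-.134,.05]))
    delta(s,p,yaw)
```

```text
0.06 [ 0.56321774 -0.14851531  0.2       ] [318.49203057 113.9132938 ]
turn [0.0026, 0.008, 0.5411] shift [0.0306, -0.4593, -0.0033] rows>= 7.3653075463524775
0.08 [ 0.58262366 -0.15335375  0.2       ] [318.49300084  88.31817646]
turn [0.0026, 0.008, 0.5411] shift [0.0134, -0.4696, -0.0032] rows>= 7.516940592349464
0.1 [ 0.60202957 -0.15819219  0.2       ] [318.49401461  61.57559603]
turn [0.0026, 0.008, 0.5411] shift [-0.0037, -0.4799, -0.0031] rows>= 7.678921570472346
```

Run:
```python
from plant import *
from h import *
t=read_camera("top");T=cam(t);sc=read_camera("scene");S=cam(sc)
for p in [(204,20),(237,122),(262,122),(290,156),(323,180)]: print("T",p,onz(T,*p,0),onz(T,*p,.15))
for p in [(310,60),(315,120),(323,180),(337,208)]: print("S",p,onz(S,*p,0),onz(S,*p,.15))
a=cv2.resize(sc["frame"][80:260,220:420,::-1],(600,540));cv2.imwrite("pics/sc2.png",a)
```

```text
T (204, 20) [1.03433572 0.33986162 0.        ] [0.95196334 0.30071392 0.15      ]
T (237, 122) [0.72284199 0.2388289  0.        ] [0.67757237 0.21171544 0.15      ]
T (262, 122) [ 7.22352990e-01  1.66816488e-01 -2.22044605e-16] [0.67714161 0.1482806  0.15      ]
T (290, 156) [0.62163661 0.08626248 0.        ] [0.5884218  0.07732156 0.15      ]
T (323, 180) [ 0.55118477 -0.00753187  0.        ] [ 0.52636164 -0.00530072  0.15      ]
S (310, 60) [2.30572742 2.10188625 0.        ] [1.64576469 1.34576204 0.15      ]
S (315, 120) [1.10895189 0.70452331 0.        ] [0.77174707 0.32525334 0.15      ]
S (323, 180) [0.67103057 0.17804321 0.        ] [ 0.45192857 -0.05924055  0.15      ]
S (337, 208) [0.57003106 0.01069531 0.        ] [ 0.37816758 -0.18145647  0.15      ]
```

View pics/sc2.png

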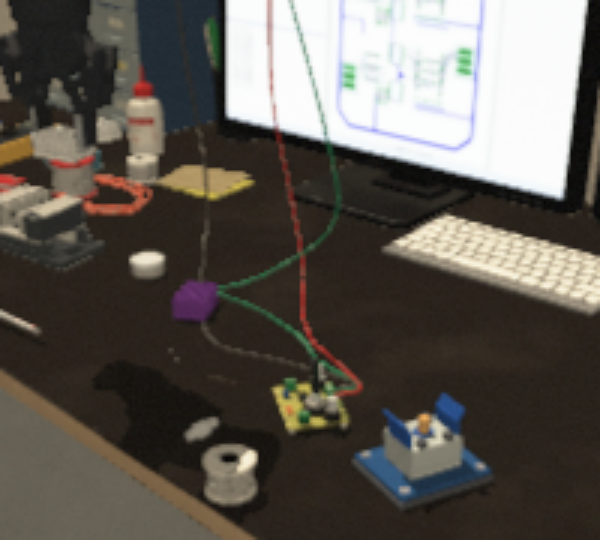

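The wires lie on the bench at x>0.55 well below my height, so the path at z=0.2 is clear.

{"op": "arm_command", "data": {"steps": [[[0,0,0.541],[0.031,-0.459,-0.003],-1],[[0,0,0.541],[0.031,-0.459,-0.003],-1],[[0,0,0.541],[0.031,-0.459,-0.003],-1],[[0,0,0.541],[0.031,-0.459,-0.003],-1],[[0,0,0.541],[0.031,-0.459,-0.003],-1],[[0,0,0.541],[0.031,-0.459,-0.003],-1],[[0.003,0.008,0.541],[0.031,-0.459,-0.003],-1],[[0.003,0.008,0.541],[0.031,-0.459,-0.003],-1],[[0.003,0.008,0.541],[0.031,-0.459,-0.003],-1],[[0.003,0.008,0.541],[0.031,-0.459,-0.003],-1],[[0.003,0.008,0.541],[0.031,-0.459,-0.003],-1]]}}

```text
time: 5.68
eef_pos: [0.5604, -0.1475, 0.1959]
tcp_rot: [0.121, 0.993, -0.002, -0.004]
contact_force: [-0.0, 0.4, -1.0]
opening: 0.549
```

Run:
```python
from plant import *
from h import *
import pickle
s=get_state();c=read_camera("wrist");cv2.imwrite("pics/w5.png",c["frame"][:,:,::-1]);print(s["eef_pos"],s["tcp_rot"],s["contact_force"],s["opening"])
pickle.dump((s,c),open("w5.pkl","wb"))
```

```text
[ 0.56040682 -0.14745666  0.19594961] [ 0.12082201  0.99266603 -0.00173738 -0.00362971] [-0.03768858  0.41152821 -0.97855109] 0.5494280209687035
```

View pics/w5.png

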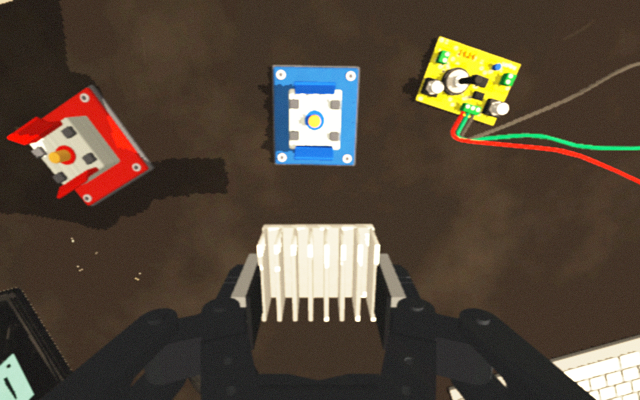

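The wrist view shows the blue station with its plunger at (315,120) and four dark pads around it; the red station is well to the left at (75,150). I shift for a second view and crop both.

{"op": "arm_command", "data": {"steps": [[[0,0,0],[0,0.06,0],-1],[[0,0,0],[0,0.06,0],-1],[[0,0,0],[0,0.06,0],-1]]}}

```text
time: 6.1
eef_pos: [0.5749, -0.0887, 0.1961]
tcp_rot: [0.12, 0.993, -0.002, -0.003]
contact_force: [-0.5, 0.2, -1.4]
opening: 0.552
```

Run:
```python
from plant import *
from h import *
import pickle
s=get_state();c=read_camera("wrist");pickle.dump((s,c),open("w6.pkl","wb"));print(s["eef_pos"],s["tcp_rot"])
s1,c1=pickle.load(open("w5.pkl","rb"))
o=[]
for ss,cc in((s1,c1),(s,c)):
    f=cc["frame"];h=cv2.cvtColor(f,cv2.COLOR_RGB2HSV)
    m=cv2.inRange(h,(100,120,60),(125,255,255));n,l,st,ce=cv2.connectedComponentsWithStats(m);i=1+np.argmax(st[1:,4]);x,y,w,hh,_=st[i];print(st[i],ce[i])
    u,v=x+w//2-50,y+hh//2-60;print("crop",u,v)
    o.append(cv2.resize(f[v:v+120,u:u+100,::-1],(400,480),interpolation=cv2.INTER_CUBIC))
    # gold plunger
    m=cv2.inRange(h,(15,110,120),(32,255,255));n,l,st,ce=cv2.connectedComponentsWithStats(m)
    for j in range(1,n):
        if st[j,4]>30 and x<ce[j][0]<x+w and y<ce[j][1]<y+hh: print("gold",st[j],ce[j])
cv2.imwrite("pics/w56.png",np.hstack(o))
```

```text
[ 0.57485739 -0.08866532  0.19613096] [ 0.11984102  0.99278535 -0.00214414 -0.0032834 ]
[ 273   67   85   98 4595] [314.72774755 112.38411317]
crop 265 56
gold [309 115  11  12 100] [313.8 120.5]
[ 206   66   85   99 4453] [252.45811812 112.0361554 ]
crop 198 55
gold [234 115  14  12 128] [240.578125 120.140625]
```

View pics/w56.png

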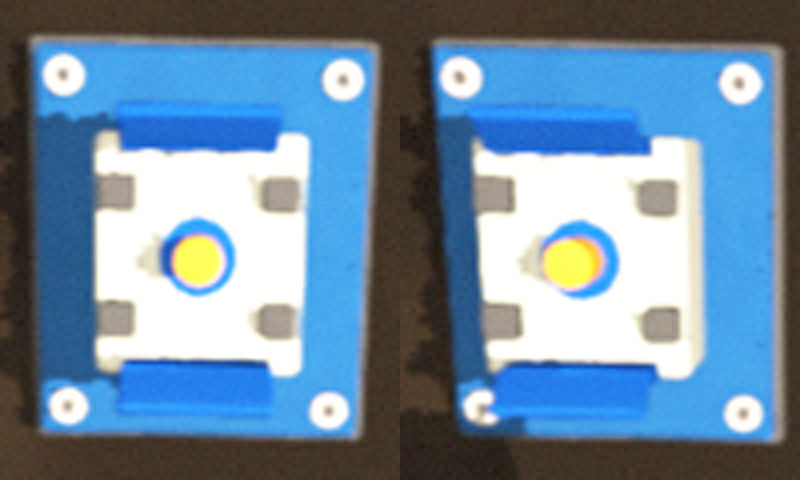

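```bash
cat > meas.py <<'E'
from h import *
import pickle
s1,c1=pickle.load(open("w5.pkl","rb"));s2,c2=pickle.load(open("w6.pkl","rb"))
K=[cam(c1,s1),cam(c2,s2)];C=[(265,56),(198,55)]
Q=[]
for (cc,(u,v)) in zip((c1,c2),C):
    f=cc["frame"][v:v+120,u:u+100];h=cv2.cvtColor(f,cv2.COLOR_RGB2HSV)
    m=cv2.inRange(h,(0,0,70),(179,60,175));n,l,st,ce=cv2.connectedComponentsWithStats(m)
    L=[(ce[j]+[u,v],st[j]) for j in range(1,n) if 40<st[j,4]<200 and 15<ce[j][0]<85 and 25<ce[j][1]<95]
    for a in L: print(a[0],a[1])
    Q.append(L)
E
python3 meas.py
```

```text
[292.32142857 102.30952381] [23 33 10 20 84]
[334.3220339  104.37288136] [66 45  8  8 59]
[291.73404255 131.64893617] [23 54 10 30 94]
[333.22 135.84] [65 77  8  7 50]
[220.26436782 103.11494253] [18 42 10 12 87]
[262.02857143 104.28571429] [60 45  9  9 70]
[222.19047619 134.45238095] [20 72 10 14 84]
[262.68253968 135.46031746] [61 77  9  8 63]
```

```bash
cat > m2.py <<'E'
from h import *
import pickle
s1,c1=pickle.load(open("w5.pkl","rb"));s2,c2=pickle.load(open("w6.pkl","rb"))
K=[cam(c1,s1),cam(c2,s2)];C=[(265,56),(198,55)]
cv=lambda i,a:(C[i][0]+(a[0]+.5)/4-.5,C[i][1]+(a[1]+.5)/4-.5)
D={"TL":((117,192),(97,194)),"TR":((279,194),(259,197)),"BL":((117,318),(103,321)),"BR":((278,321),(261,324)),"pl":((199,261),(169,264))}
P={}
for n,(a,b) in D.items():
    p=cv(0,a),cv(1,b);z=.055 if n=="pl" else .045
    P[n]=[onz(K[i],*p[i],z) for i in(0,1)];print(n,np.round(tri([ray(K[i],*p[i]) for i in (0,1)]),4),*np.round(P[n],4))
for i in(0,1):
    c=sum(P[n][i] for n in("TL","TR","BL","BR"))/4
    x=(P["BL"][i]+P["BR"][i]-P["TL"][i]-P["TR"][i])/2;y=(P["TL"][i]+P["BL"][i]-P["TR"][i]-P["BR"][i])/2
    g=lambda v:np.degrees(np.arctan2(v[1],v[0]))
    print(c,np.linalg.norm(x),np.linalg.norm(y),"yaw x",g(x),"y",g(y)+180)
E
python3 m2.py
```

```text
TL [ 0.4885 -0.1514  0.0391] [ 0.4885 -0.1509  0.045 ] [ 0.4886 -0.1497  0.045 ]
TR [ 0.4971 -0.1186  0.0389] [ 0.4969 -0.1188  0.045 ] [ 0.4971 -0.1176  0.045 ]
BL [ 0.5136 -0.158   0.0406] [ 0.5132 -0.1576  0.045 ] [ 0.5134 -0.1567  0.045 ]
BR [ 0.5221 -0.1248  0.0434] [ 0.5219 -0.1249  0.045 ] [ 0.5219 -0.1245  0.045 ]
pl [ 0.5054 -0.1377  0.053 ] [ 0.5053 -0.1377  0.055 ] [ 0.5054 -0.1373  0.055 ]
[ 0.50511535 -0.13805753  0.045     ] 0.02561598082876204 0.033534006571863395 yaw x -14.323767014700282 y 75.24621868510863
[ 0.50526217 -0.13715166  0.045     ] 0.025759548104797747 0.033263658645000034 yaw x -15.676606223215288 y 75.18419376522492
```

The blue station centre is (0.5053, -0.1376), with its y-axis at 75.2°. The plunger agrees within 0.3 mm. Next I measure the held heatsink in the tool frame.

Run:
```python
from h import *
import pickle
s1,c1=pickle.load(open("w6.pkl","rb"))
g=c1["frame"][215:330,245:395,::-1];g=(np.clip((g/255.)**2,0,1)*255).astype(np.uint8)
cv2.imwrite("pics/held.png",cv2.resize(g,None,fx=5,fy=5,interpolation=cv2.INTER_CUBIC))
k=cam(c1,{"eef_pos":np.zeros(3),"tcp_rot":[0,0,0,1]})
for u,v in[(258,260),(318,260),(318,320)]: print(onz(k,u,v,-.0177))
```

```text
[ 0.01316076 -0.02417881 -0.0177    ]
[ 0.01315606 -0.00017534 -0.0177    ]
[-0.01514401 -0.0001864  -0.0177    ]
```

View pics/held.png

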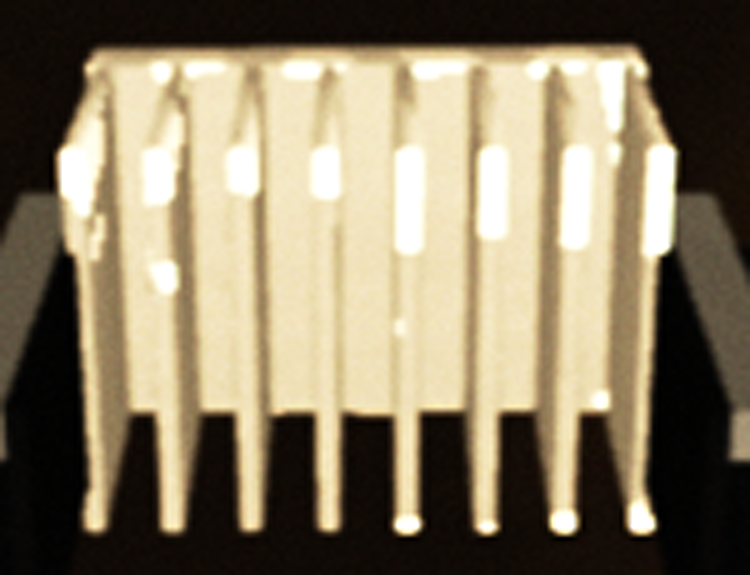

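Run:
```python
from h import *
import pickle
s1,c1=pickle.load(open("w6.pkl","rb"))
k=cam(c1,{"eef_pos":np.zeros(3),"tcp_rot":[0,0,0,1]});f,cx,cy,p,Rm=k
for n,u1,u2,v,W in[("fin near",256.5,380.3,244.5,.048),("fin far",261.3,376.1,321.1,.048),("base near bottom",262,374.5,224.3,.05),]:
    d=W*f/(u2-u1);u=(u1+u2)/2
    print(n,np.round(p+Rm@np.array([(u-cx)/f*d,-(v-cy)/f*d,-d]),4), "plane-17.7",onz(k,u,v,-.0177), "plane 5.3",onz(k,u,v,.0053))
print("base far top plane .0003",onz(k,318,296.9,.0003))
```

```text
fin near [ 0.0209 -0.     -0.0197] plane-17.7 [ 1.99344628e-02 -1.50723543e-05 -1.77000000e-02] plane 5.3 [9.30034936e-03 2.47830610e-06 5.30000000e-03]
fin far [-0.0141  0.0001 -0.0198] plane-17.7 [-0.01569588  0.00011122 -0.0177    ] plane 5.3 [-0.03292764  0.00015215  0.0053    ]
base near bottom [ 0.0211 -0.0001  0.0009] plane-17.7 [ 2.84699183e-02 -7.27241124e-05 -1.77000000e-02] plane 5.3 [ 1.94163075e-02 -6.58487768e-05  5.30000000e-03]
base far top plane .0003 [-0.01560766 -0.00019244  0.0003    ]
```

The held heatsink is square to the tool. Its centre is about +2 mm along tool x and 0 in y, and its underside is about 5 mm beyond the TCP. Next I move to hover above the blue station.

Run:
```python
from plant import *
from h import *
delta(get_state(),[.5074,-.1382,.11],np.radians(75.2))
```

```text
turn [-0.005, -0.006, 0.0168] shift [0.0533, -0.0632, 0.0868] rows>= 1.9168579396296401
```

{"op": "arm_command", "data": {"steps": [[[-0.005,-0.006,0.017],[0.053,-0.063,0.03],-1],[[-0.005,-0.006,0.017],[0.053,-0.063,0.06],-1],[[-0.005,-0.006,0.017],[0.053,-0.063,0.085],-1],[[-0.005,-0.006,0.017],[0.053,-0.063,0.087],-1],[[-0.005,-0.006,0.017],[0.053,-0.063,0.087],-1]]}}

```text
time: 6.78
eef_pos: [0.5084, -0.1389, 0.1108]
tcp_rot: [0.129, 0.992, -0.0, 0.001]
contact_force: [0.1, 0.5, -0.1]
opening: 0.552
```

Run:
```python
from plant import *
from h import *
s=get_state();c=read_camera("wrist");cv2.imwrite("pics/w7.png",c["frame"][:,:,::-1]);print(s["contact_force"],s["wrist_torque"],s["opening"],s["eef_pos"])
for z in(.085,.066):delta(s,[.5074,-.1382,z],np.radians(75.2))
```

```text
[ 0.11012527  0.52845206 -0.08007025] [-0.04088421  0.02085772  0.03351859] 0.551543395830777 [ 0.50837318 -0.13885367  0.11081623]
turn [-0.0004, 0.0016, -0.0007] shift [0.0012, 0.0004, 0.0258] rows>= 0.41348539910093796
turn [-0.0004, 0.0016, -0.0007] shift [0.0012, 0.0004, 0.0448] rows>= 0.7173050182032087
```

View pics/w7.png

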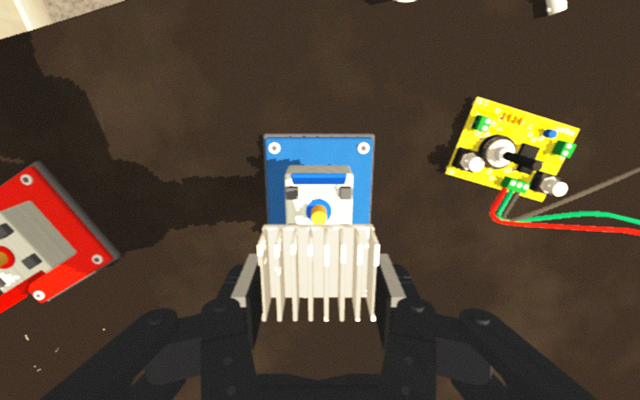

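The station is symmetric about the heatsink, with base screws at (274,148) and (364,148) and the plunger at (319,210). I descend to just above plunger contact.

{"op": "arm_command", "data": {"steps": [[[0,0.001,0],[0.001,0,0.012],-1],[[0,0.001,0],[0.001,0,0.024],-1],[[0,0.001,0],[0.001,0,0.036],-1],[[0,0.001,0],[0.001,0,0.044],-1],[[0,0.001,0],[0.001,0,0.044],-1]]}}

```text
time: 7.45
eef_pos: [0.5072, -0.1382, 0.0661]
tcp_rot: [0.129, 0.992, -0.0, -0.0]
contact_force: [0.4, 0.8, -2.0]
opening: 0.548
```

Run:
```python
from plant import *
from h import *
s=get_state();c=read_camera("wrist");cv2.imwrite("pics/w8.png",c["frame"][:,:,::-1]);print(s["contact_force"],s["wrist_torque"],s["opening"],s["eef_pos"])
for z in(.0603,.0503):delta(s,[.5074,-.1382,z],np.radians(75.2))
e=read_camera("scene")["frame"][190:270,310:410,::-1];cv2.imwrite("pics/s8.png",cv2.resize(e,(800,600),interpolation=cv2.INTER_CUBIC))
```

```text
[ 0.41532121  0.83749967 -2.01146969] [-0.0031146  -0.00959951 -0.03785849] 0.5482609814859285 [ 0.50722711 -0.13824424  0.06609541]
turn [-0.0001, -0.0006, -0.0003] shift [-0.0002, 0.0001, 0.0058] rows>= 0.09277050052105981
turn [-0.0001, -0.0006, -0.0003] shift [-0.0002, 0.0001, 0.0158] rows>= 0.2527426765501227
```

View pics/w8.png

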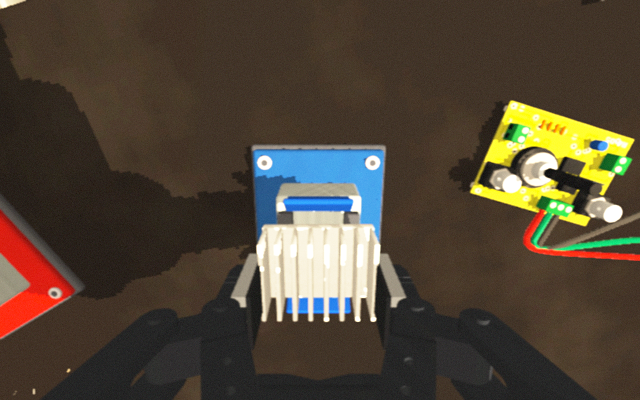

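View pics/s8.png

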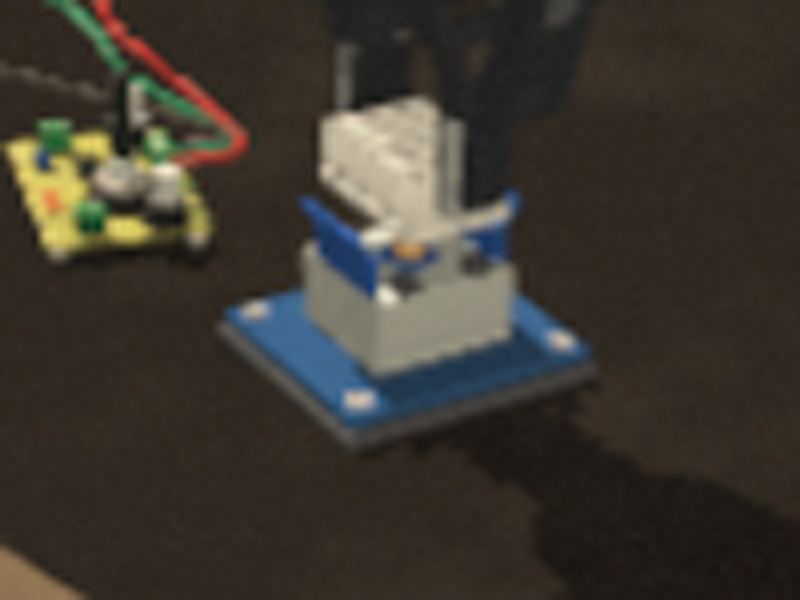

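Run:
```python
from plant import *
from h import *
s=get_state();c=read_camera("wrist");k=cam(c,s)
a=np.radians(75.2-90)
for x in(-32,-28.5,-21,21,28.5,32):
    z=.053 if abs(x)==21 else .062
    P=np.array([.5053,-.1376,z])+np.r_[x*np.cos(a),x*np.sin(a),0]/1000
    print(x,proj(k,P))
h=cv2.cvtColor(c["frame"],cv2.COLOR_RGB2HSV);col=h[185:330,316:322]
b=(cv2.inRange(col,(100,120,60),(125,255,255))>0).mean(1);print([(185+i) for i in range(len(b)) if b[i]>.5])
cv2.imwrite("pics/w8z.png",cv2.resize(c["frame"][180:330,240:400,::-1],(800,750))[:600])
```

```text
-32 [319.10555542 191.71255574]
-28.5 [319.10354278 199.23058381]
-21 [319.06038317 208.54665622]
21 [319.04271205 285.52343784]
28.5 [319.07429931 308.46669238]
32 [319.07269605 314.45549581]
[194, 195, 196, 197, 198, 199, 200, 201, 202, 203, 204, 205, 206, 207, 298, 299, 300, 301, 302, 303, 304, 305, 306, 307, 308, 309, 310]
```

View pics/w8z.png

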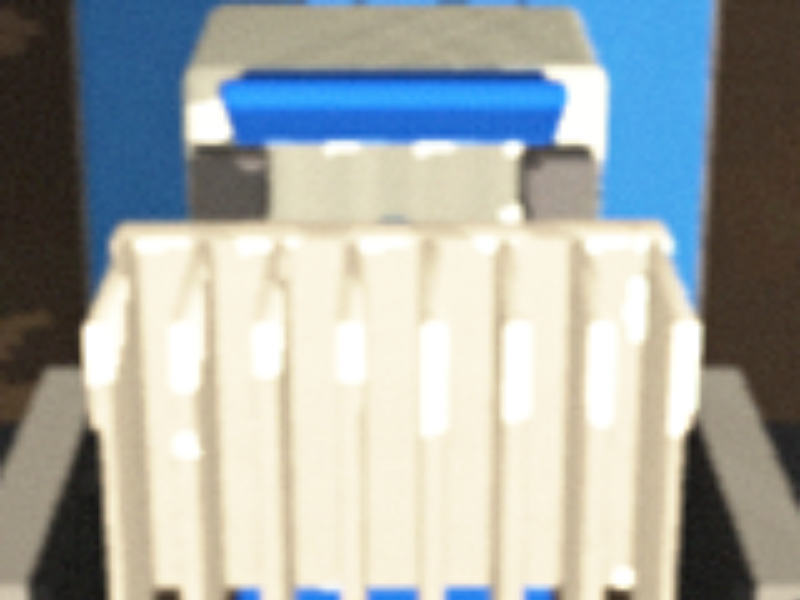

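The rails are where predicted, within about 1 mm, and both lie clear of the base edges. I go down slowly onto the plunger and watch the force.

{"op": "arm_command", "data": {"steps": [[[0,0,0],[0,0,0.003],-1],[[0,0,0],[0,0,0.005],-1],[[0,0,0],[0,0,0.007],-1],[[0,0,0],[0,0,0.009],-1],[[0,0,0],[0,0,0.01],-1],[[0,0,0],[0,0,0.01],-1]]}}

```text
time: 8.35
eef_pos: [0.5083, -0.1388, 0.0579]
tcp_rot: [0.129, 0.992, -0.001, 0.001]
contact_force: [-2.2, 0.6, 3.1]
opening: 0.553
```

Run:
```python
from plant import *
from h import *
s=get_state();print(s["contact_force"],s["wrist_torque"],s["opening"],s["eef_pos"])
delta(s,[.5074,-.1382,.0503],np.radians(75.2))
```

```text
[-2.21961244  0.56088671  3.13098387] [ 0.1609754   0.33987725 -0.00740874] 0.5525980178141002 [ 0.50833369 -0.13883638  0.05790559]
turn [-0.0008, 0.0023, -0.0003] shift [0.0011, 0.0004, 0.0076] rows>= 0.12302516069176689
```

{"op": "arm_command", "data": {"steps": [[[0,0.002,0],[0.001,0,0.003],-1],[[0,0.002,0],[0.001,0,0.005],-1],[[0,0.002,0],[0.001,0,0.007],-1],[[0,0.002,0],[0.001,0,0.008],-1],[[0,0.002,0],[0.001,0,0.008],-1]]}}

```text
time: 8.98
eef_pos: [0.5083, -0.1388, 0.0507]
tcp_rot: [0.129, 0.992, -0.001, 0.001]
contact_force: [0.4, 2.1, 7.1]
opening: 0.547
```

Run:
```python
from plant import *
from h import *
s=get_state();print(s["contact_force"],s["wrist_torque"],s["opening"],s["eef_pos"])
delta(s,[.5074,-.1382,.0503],np.radians(75.2))
c=read_camera("wrist");cv2.imwrite("pics/w9.png",cv2.resize(c["frame"][180:330,240:400,::-1],(640,600)))
```

```text
[0.39276364 2.13086687 7.10602624] [ 0.23080837  0.09569501 -0.01326893] 0.5469545740034892 [ 0.50832488 -0.13884239  0.05072988]
turn [-0.0008, 0.0023, -0.0004] shift [0.0011, 0.0004, 0.0004] rows>= 0.019285499681006447
```

View pics/w9.png

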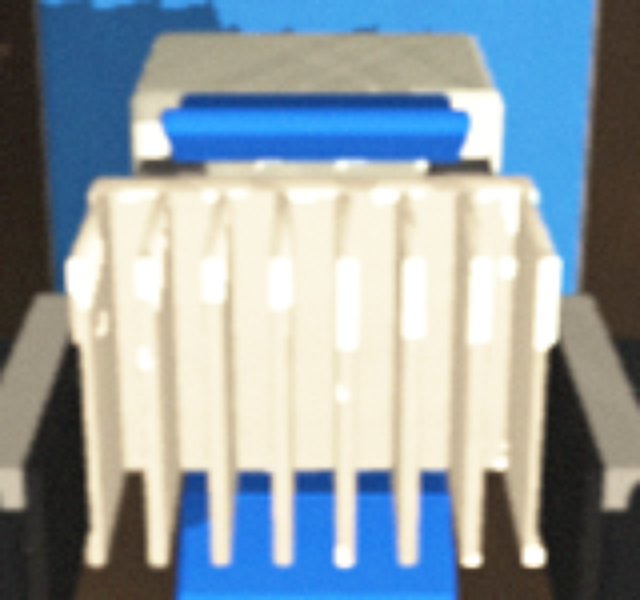

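The heatsink is inside the rails and level. The force of about 7 to 8 N fits the spring near full travel. I continue in small increments until the stop force appears.

{"op": "arm_command", "data": {"steps": [[[0,0.002,0],[0.001,0,0.0015],-1],[[0,0.002,0],[0.001,0,0.0025],-1],[[0,0.002,0],[0.001,0,0.003],-1],[[0,0.002,0],[0.001,0,0.003],-1]]}}

```text
time: 9.52
eef_pos: [0.5083, -0.1389, 0.0502]
tcp_rot: [0.129, 0.992, -0.0, 0.001]
contact_force: [-4.6, 2.5, 16.0]
opening: 0.555
```

Run:
```python
from plant import *
from h import *
s=get_state();print(s["contact_force"],s["wrist_torque"],s["opening"],s["eef_pos"])
delta(s,[.5074,-.1382,.0503],np.radians(75.2))
```

```text
[-4.64250095  2.48081583 16.04622537] [ 0.50413713  0.73866611 -0.00220218] 0.5553953997774032 [ 0.50833446 -0.13887808  0.05021655]
turn [-0.0008, 0.0011, -0.0003] shift [0.0011, 0.0004, -0.0001] rows>= 0.01852115160830816
```

Run:
```python
from plant import *
from h import *
s=get_state();c=read_camera("wrist");k=cam(c,s);f=c["frame"]
cv2.imwrite("pics/w10.png",cv2.resize(f[205:310,250:390,::-1],(800,600),interpolation=cv2.INTER_CUBIC))
a=np.radians(-14.8);ex=np.array([np.cos(a),np.sin(a)])
for n,v,z in[("near rail inner",220,.053),("near base bottom",224.4,.045),("near base bottom, hs",228.5,.05),("far base top",297,.05)]:
    print(n,(onz(k,318,v,z)[:2]-[.5053,-.1376])@ex)
for x,z in[(-21,.053),(-18,.045),(18,.05),(21,.053),(21,.05),(28.5,.062)]: print(x,z,proj(k,np.r_[np.array([.5053,-.1376])+ex*x/1000,z]))
t=read_camera("scene")["frame"][190:270,310:410,::-1];cv2.imwrite("pics/s10.png",cv2.resize(t,(750,600),interpolation=cv2.INTER_CUBIC))
```

```text
near rail inner -0.021343225678000097
near base bottom -0.016146004829302514
near base bottom, hs -0.016169483594248153
far base top 0.018875184029823196
-21 0.053 [319.43050809 220.74431071]
-18 0.045 [319.37827647 220.61135278]
18 0.05 [319.3690439  295.39855872]
21 0.053 [319.38267439 304.57844087]
21 0.05 [319.366029   300.86674079]
28.5 0.062 [319.42736917 330.7094365 ]
```

View pics/w10.png

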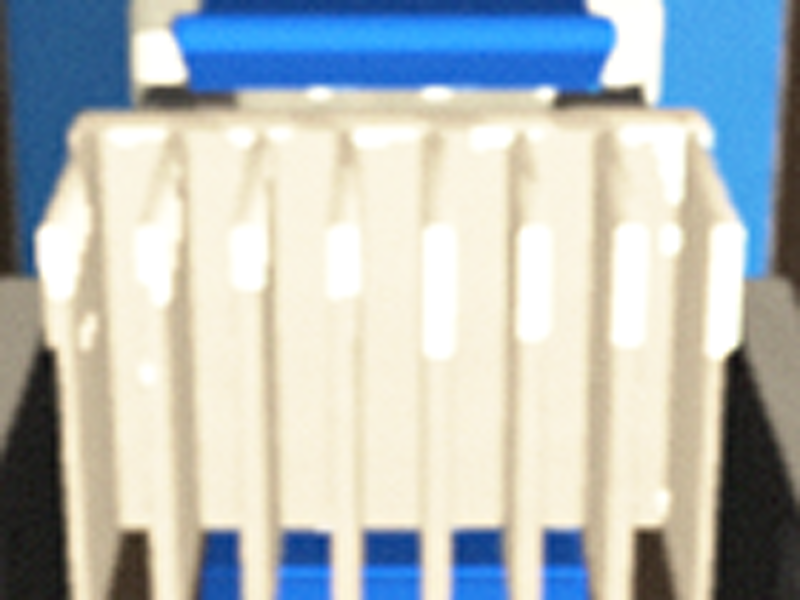

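View pics/s10.png

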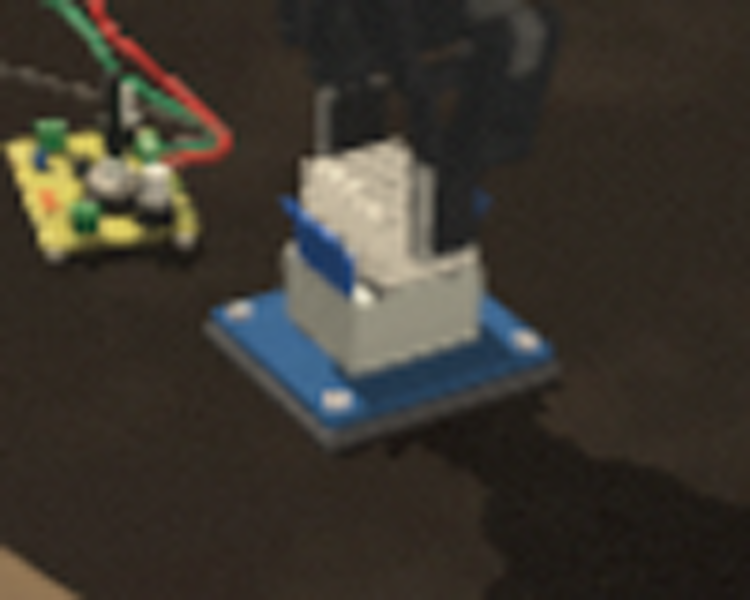

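The base is between the rails, about 1.3 mm forward of centre and clear on both sides. The stop shows as a force rise to 16 N with no more travel. I press slightly firmer and ease the sideways push.

{"op": "arm_command", "data": {"steps": [[[0,0.001,0],[0.002,0,0.003],-1],[[0,0.001,0],[0.0025,0,0.0035],-1],[[0,0.001,0],[0.0025,0,0.004],-1],[[0,0.001,0],[0.0025,0,0.004],-1],[[0,0.001,0],[0.0025,0,0.004],-1]]}}

```text
time: 10.25
eef_pos: [0.5083, -0.1389, 0.0502]
tcp_rot: [0.129, 0.992, -0.001, 0.002]
contact_force: [-3.6, 3.8, 20.8]
opening: 0.549
```

Run:
```python
from plant import *
from h import *
s=get_state();print(s["contact_force"],s["wrist_torque"],s["opening"],s["eef_pos"])
delta(s,[.5074,-.1382,.0503],np.radians(75.2))
```

```text
[-3.58060889  3.79374309 20.79358551] [7.37329981e-01 6.54115622e-01 4.30582832e-04] 0.5487607345218756 [ 0.50834467 -0.13887786  0.05016648]
turn [-0.0008, 0.0043, -0.0005] shift [0.0011, 0.0004, -0.0001] rows>= 0.023366036847732134
```

{"op": "arm_command", "data": {"steps": [[[-0.001,0.005,0],[0.002,0,0.004],-1],[[-0.001,0.005,0],[0.002,0,0.004],-1],[[-0.001,0.005,0],[0.002,0,0.004],-1],[[-0.001,0.005,0],[0.002,0,0.004],-1],[[-0.001,0.005,0],[0.002,0,0.004],-1],[[-0.001,0.005,0],[0.002,0,0.004],-1],[[-0.001,0.005,0],[0.002,0,0.004],-1],[[-0.001,0.005,0],[0.002,0,0.004],-1]]}}

```text
time: 11.25
eef_pos: [0.5083, -0.1389, 0.0502]
tcp_rot: [0.129, 0.992, -0.0, 0.001]
contact_force: [-5.6, 3.7, 22.0]
opening: 0.551
```

Run:
```python
from plant import *
from h import *
s=get_state();print(s["time"],s["contact_force"],s["wrist_torque"],s["opening"],s["eef_pos"])
delta(s,[.5074,-.1382,.0503],np.radians(75.2))
c=read_camera("wrist");cv2.imwrite("pics/w11.png",c["frame"][:,:,::-1])
t=read_camera("top")["frame"][150:260,290:490,::-1];cv2.imwrite("pics/t11.png",cv2.resize(t,(800,440),interpolation=cv2.INTER_CUBIC))
```

```text
11.25 [-5.63418526  3.68438477 21.98235329] [ 0.66486332  0.93217955 -0.0619167 ] 0.5506689344651593 [ 0.50834977 -0.1388721   0.05015984]
turn [0.0002, 0.0018, -0.0005] shift [0.0011, 0.0004, -0.0001] rows>= 0.01875099848590245
```

View pics/w11.png

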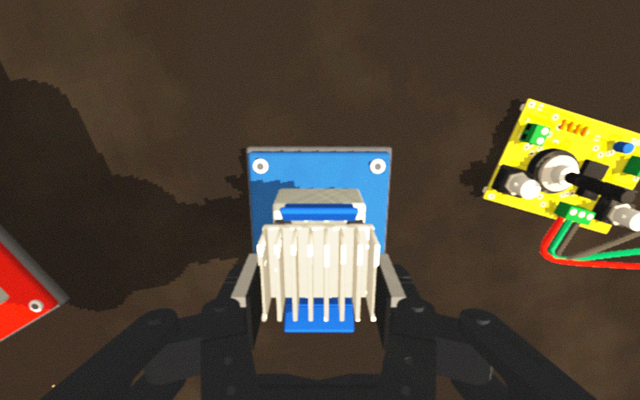

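The final view shows the heatsink at the same pixels in the grip, (260-378, 225-321), so there is no slip. It is square between the blue rails and steady at about 22 N, so I hand in.

Run:
```python
from plant import *
print(sign_off()); print(get_state()["contact_force"])
```

```text
the job is handed in; nothing more can be done
None
the job is handed in; nothing more can be done
```

The silver heatsink is in the blue station, pressed onto the stop pads and still gripped. I handed the job in at about 11.4 s. The red station, spool, tin and adapter were not approached.

- **Seating:** The tool height stayed at 50.2 mm while the push rose from 16 to 22 N, so it is on a hard stop. That matches the 50.3 mm I predicted from the grasp.
- **Grip:** The heatsink sits at the same pixels in the grip as before the descent, so it did not slip. The tool is within about 0.1° of vertical.
- **Force:** The final push is about 22 N downward. A sideways force of about 6 N (-5.6 N in x, 3.7 N in y) remained after I tried to ease it. I take it to be friction at the pads.
- **Position:** The heatsink is about 1.3 mm off the station's centre in x, and clear of both rails.
- **Not confirmed:** I could not read the plunger travel directly. The stereo height of the stop pads came out at 39–43 mm against the stated 45 mm, so I used the stated height and the force rise for the stop.

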